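Clamp the orange-taped parcel in the ratchet clamp

TASK

Stand the small brown carton with the orange tape upright on the blue clamp's white patch, between the sprung orange pad and the yellow fence, and let go of it. Then, using only the red knob, wind the clamp clockwise, click by click, until the carton is held against the fence with a squeeze of about 12 N (anything from 6 to 18 N will do) and the pawl has caught the tooth, so that it stays tight when you let go. Do not crush the carton (24 N is too much even for a moment), do not push the clamp's jaw with the hand, and leave the other things on the bench alone.

Things in the scene. Friction and masses are not known exactly. Their poses are not given: they have to be found in the camera images.
- parcel: Loose brown carton with an orange tape band over its top; 60 (its x) x 90 (its y) x 70 mm high, 0.14 to 0.28 kg. Origin at the centre of its underside, z up. Grasp it across its 60 mm. A plain brown and a white carton stand nearby.
- clamp: Blue base plate of the ratchet clamp, fixed, 150 (x) x 370 (y) x 12 mm. Origin on the bench under the white patch where the carton stands, its 90 mm along the clamp's y (either way round), on the plate's top 12 mm up. Open at +x and -x. A yellow fence (100 mm wide, 68 mm high) closes the +y side: its face is at some y from +53 to +67 mm, set differently each time and not measured.
- jaw: Steel jaw plate with a sprung orange pad on its +y side. Its frame lies on the clamp's at the start; it slides along the clamp's +y, 16 mm per rad of knob. Pad: 80 mm wide, top 63 mm above the bench, face at y = -52 mm in this frame; plate 66 mm high, rear at y = -97 mm. It pushes the carton along the plate (1 to 3 N of rubbing) to the fence; then the pad's spring yields 1 mm per 1.3 N, up to 21 mm.
- knob: Steel ratchet wheel, 92 mm across, top 40 mm above the bench, with a square red knob on it. Upright axis, 165 mm from the clamp's origin along its -y. Origin on the axis, 30 mm above the bench. The knob is 34 x 34 mm, its sides square to this frame's x and y (the clamp's at the start), from 43 to 77 mm above the bench, with a white tick at its -x side. Turn clockwise seen from above; the pawl blocks turning back.
- knob_grip (a point): On the knob's axis, 66 mm above the bench, in the upper half of the red knob: the height at which to pinch it across its 34 mm flats. Torque to turn it: 0 to 0.05 N m while the jaw runs free (return spring, friction, clicks), plus 0.016 N m for every N of squeeze.
- carton_plain: Plain brown carton, 60 x 85 x 52 mm: leave alone.
- carton_white: White carton with purple tape, 64 x 78 x 60 mm: leave alone.
- scanner: Black and yellow hand scanner: leave alone.
- tape_roll: Roll of brown tape, 90 mm across: leave alone.
- label_roll: Roll of white labels, 76 mm across: leave alone.
- mug: Blue mug: leave alone.
- pen_box: Green box, 50 x 150 x 22 mm: leave alone.
- pawl: Sprung brass pawl beside the wheel at its -x, -y side, top 42 mm above the bench; origin on its pivot. 16 teeth: it holds the wheel at every 0.393 rad (22.5 degrees) of turn from the start, and drops in only when the wheel has gone about 0.1 rad past that; let go, the wheel falls back on to the tooth. One tooth is 6.3 mm of jaw, or 8.2 N of squeeze once the carton bears on the fence.
Things that resemble listed ones, but are neither listed nor needed, are in the scene too. What is shaped like the parcel but green or turquoise is not meant.

How it is judged:
By the outcome, as a careful person would: the job done as asked, in the order asked, and still so for the second after the job is handed in, with the robot touching nothing.
It also fails if it takes over 64 s, if anything falls off the work surface, if the arm or the gripper's body presses on something with over 40 N, if the wrist force passes 120 N, or if a joint passes its speed limit or range.

ROBOT

A 6-joint arm with a two-finger parallel gripper is mounted at the origin on the work surface. World frame = base frame: x ahead of the robot, y to its left, z up, the work surface at z = 0. Lengths are in m, angles in degrees, forces in N, time in s.
With the tool pointing down it reaches from about 0.3 to 0.85 m from the base axis. Payload 4.2 kg.
Tool frame: the origin (TCP) lies at the centre of the arm's flange, where the gripper is bolted on; the fingertips stand 191 mm ahead of it and the grasp point (between the pads) lies 172 mm ahead of it (ctrl.grasp_offset is the z of the grasp point in the tool frame, in m); z points along the fingers, y is the line along which they close (so a half turn about z gives the same grasp; the last joint's range is limited). The gripper opens to 91 mm and grips with 3 to 60 N. Pads are 32 mm wide; open, the fingers measure 118 mm over their backs; the gripper's body (76 mm by 178 mm) begins 60 mm behind the grasp point.
Start: joints at [64.114, 18.312, 89.639, -0, 72.044, -1.146], TCP at [0.241, 0.522, 0.405] pointing down, gripper open.
Joint ranges: [-177.97, 177.97], [-48.28, 115.42], [12.27, 149.76], [-77.06, 257.06], [2.81, 150.46], [-146.56, 146.56]. Speed limits (degrees/s): [147.25, 147.25, 180, 180, 180, 180].

INTERFACE

Orientations are given as [roll, pitch, yaw] about the fixed x, y, z axes, in that order (R = Rz(yaw) Ry(pitch) Rx(roll)).
In Python, from workcell import state, optics, ctrl gives the robot as it stands. The module is installed in compiled form; this text tells all that it offers.
- The arm moves only by the tool step_arm, never from a script. Its argument "motion" is a list of rows, each a list of 7 numbers: the shift along the tool's x, y, z in cm, then the turn, a rotation vector about the tool's x, y, z in rad, then the finger opening in cm, from 0 to 9.12. In form: [[tx, ty, tz, rx, ry, rz, claw], ...]. A call has 1 to 10 rows; each row shifts and turns the commanded pose from where the row before left it, along the tool's axes as they then stand; what a row does not reach is not made up. A row lasts 1/10 s, in which the tool goes at most 50 mm and 8.59 degrees, less where a joint would pass 70% of its speed; a pose out of reach is approached as far as the arm can. A call with a gripper value outside its range is refused whole. The fingers move at their own pace and stop on an object; "newtons" is the grip in N (left out, the last holds). Time passes only in rows, so rows that do not move let the fingers close. It gives the time, the measured TCP pose, the force, the opening and the grip force at its end, in the units of the state.
- state(): the state, without advancing time (a new reading comes with each control period).
- optics.capture(name): name is "scene" or "top" or "wrist"; returns a dict with "image" (384x512x3 uint8, red, green, blue), "mtx" (3x3 intrinsics, pixels), "world_to_cam" (4x4, takes a point from world to camera coordinates). Camera axes: x right, y up, looking along -z (the intrinsics and any distortion apply to the point x, -y, -z); pixel columns grow to the right and rows downward; lengths in m; the calibration is good to about 2 mm. A picture is of the moment at which its call begins. There is no depth.
- ctrl.finish_job(): hands the job in; it is judged then, once.
The state is a dict: "time_s": time; "joint_positions": joint angles; "joint_velocities": joint speeds; "tau": joint torques, N m; "position": TCP position; "ee_rot": TCP orientation; "ft_force": force on the tool from outside, world axes, zero at the start; "moment": the same for the moment, N m; "grip_width": finger opening in m; "grasp_force": force on a finger pad.
Only numpy, scipy, OpenCV 4.12 (cv2) and the standard library are available. Lean on these libraries where they do the work, as an engineer would, in place of code of your own. Each camera call takes 0.05 s, during which the arm holds its last target. There are 200 camera calls.

## Working session

There is one attempt and no reset: what is moved stays moved. The work goes in short steps, Python scripts to look and compute and a tool call to move; the robot and the scene stay as the last step left them, time stands still between calls to the robot, and variables do not carry over. Pictures are saved under pics/ and viewed, at most 10 in all, crops included, and the job is handed in when it is done.

Besides the shell and the picture viewer there is one more tool, called after "Emit:" as a command line: name --pt "numbers of a row" for each row, then --argument value for the rest. step_arm: Moves the arm, as the interface text tells. Its arguments: {"type":"object","properties":{"motion":{"type":"array","items":{"type":"array","items":{"type":"number"}}},"newtons":{"type":"number"}},"required":["motion"]}

```bash
mkdir -p pics; python3 - <<'E'
from workcell import state, optics, ctrl
import cv2,numpy as np
print(state(),ctrl.grasp_offset)
for n in("scene","top"):
    d=optics.capture(n);cv2.imwrite(f"pics/{n}0.png",cv2.resize(d["image"][:,:,::-1],(800,600),interpolation=cv2.INTER_CUBIC))
    print(n,d["mtx"].round(1).tolist(),d["world_to_cam"].round(3).tolist(),[k for k in d])
E
```

```text
{'time_s': 0.0, 'joint_positions': array([ 6.41149489e+01,  1.83487328e+01,  8.97074389e+01, -1.91684350e-03,
        7.20430327e+01, -1.14659160e+00]), 'joint_velocities': array([ 0.03707815, -0.05737688,  0.08160275,  0.09519747, -0.15194978,
       -0.02282329]), 'tau': array([ 1.39107178e-03, -4.12469459e+01, -2.31973279e+01,  7.28247198e-02,
        4.57341224e-02, -1.39475374e-04]), 'position': array([0.24055349, 0.5220608 , 0.40394215]), 'ee_rot': array([-1.79900779e+02, -1.63045973e-04,  1.55262133e+02]), 'ft_force': array([ 0.49218576, -0.47666271, -0.0480412 ]), 'moment': array([ 0.03195595, -0.00883148,  0.01218482]), 'grasp_force': 0.0, 'grip_width': 0.09110486304988911} 0.172
scene [[381.9, 0.0, 253.9], [0.0, 381.9, 193.2], [0.0, 0.0, 1.0]] [[0.597, 0.802, 0.01, -0.367], [-0.583, 0.425, 0.692, 0.236], [0.551, -0.419, 0.721, -1.525], [0.0, 0.0, 0.0, 1.0]] ['image', 'mtx', 'world_to_cam']
top [[375.3, 0.0, 252.4], [0.0, 375.3, 181.8], [0.0, 0.0, 1.0]] [[0.001, -1.0, 0.007, 0.03], [0.996, 0.002, 0.09, -0.508], [-0.09, 0.007, 0.996, -1.267], [0.0, 0.0, 0.0, 1.0]] ['image', 'mtx', 'world_to_cam']
```

View pics/scene0.png

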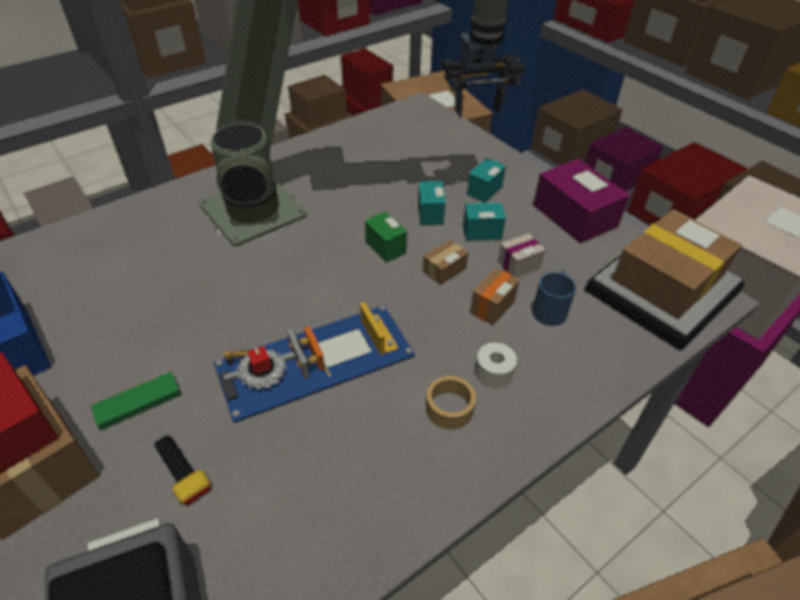

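View pics/top0.png

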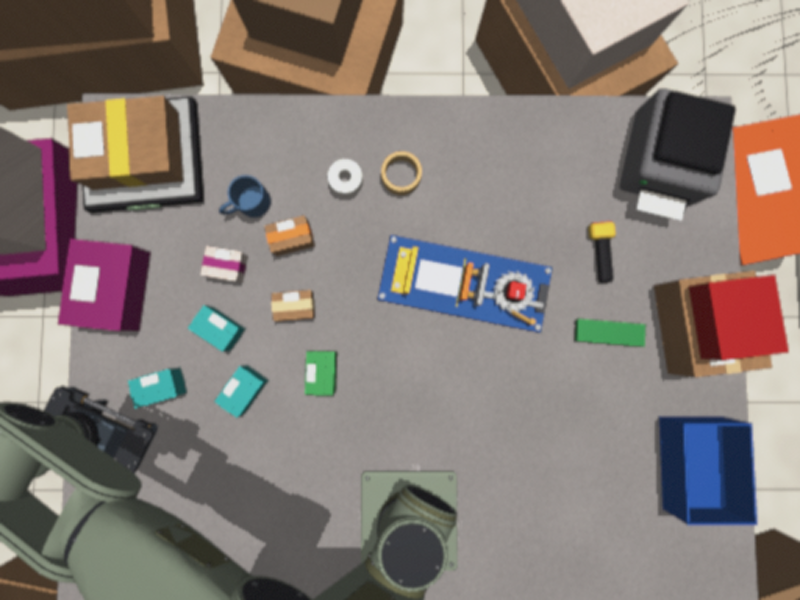

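Candidates in the top view: the carton with orange tape at (289,235), plain brown at (292,305), white/purple at (222,263), green at (320,372), turquoise at (215,328), (156,387) and (240,390), and a big brown box with yellow tape at (125,140). I choose (289,235). The clamp's white patch is at (438,278) and the red knob at (515,290). Next is a close crop of the parcel and clamp.

```bash
python3 - <<'E'
import cv2,numpy as np
from workcell import optics
im=optics.capture("top")["image"][:,:,::-1]
a=cv2.resize(im[125:215,160:360],(800,360),interpolation=cv2.INTER_CUBIC)  # x4
cv2.imwrite("pics/crop1.png",a)
E
```

```text
(no output)
```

View pics/crop1.png

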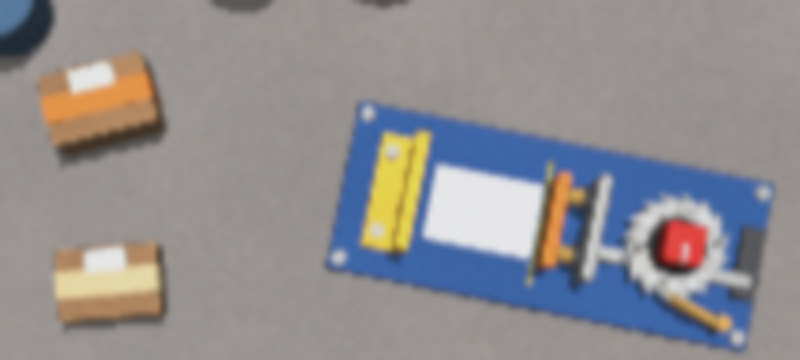

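The crop confirms the orange-taped brown carton: crop centre about (99,98), its long axis running (45,110)→(152,86). The clamp plate corners are at (360,102), (773,183), (745,348) and (327,268), with the fence on the left and the knob at (685,243).

```bash
cat > h.py <<'E'
import numpy as np, cv2
from workcell import state, optics, ctrl
from scipy.spatial.transform import Rotation as R
def ray(d,px,z):
    "pixels (native) -> world points on the plane z"
    M=d["world_to_cam"];K=d["mtx"];px=np.atleast_2d(px).astype(float)
    v=np.c_[(px[:,0]-K[0,2])/K[0,0],-(px[:,1]-K[1,2])/K[1,1],-np.ones(len(px))]@M[:3,:3]
    c=-M[:3,:3].T@M[:3,3]
    return c+v*((z-c[2])/v[:,2])[:,None]
def proj(d,P):
    M=d["world_to_cam"];p=np.atleast_2d(P)@M[:3,:3].T+M[:3,3]
    return np.c_[-p[:,0]/p[:,2]*d["mtx"][0,0]+d["mtx"][0,2],p[:,1]/p[:,2]*d["mtx"][1,1]+d["mtx"][1,2]]
def need(g,yaw):
    "tool-axis shift in cm and turn in rad from here to grasp point g, tool down, yaw deg"
    s=state();r=R.from_euler("xyz",s["ee_rot"],degrees=True);t=R.from_euler("xyz",[180,0,yaw],degrees=True)
    tcp=np.array(g)+[0,0,ctrl.grasp_offset]
    print("shift cm",(r.inv().apply(tcp-s["position"])*100).round(2),"turn rad",(r.inv()*t).as_rotvec().round(4),"pos",s["position"].round(4),"rot",s["ee_rot"].round(2),"t",s["time_s"])
E
python3 - <<'E'
from h import *
d=optics.capture("top");f=lambda a,z:ray(d,np.array(a)/4+[160,125],z)
c=f([(360,102),(773,183),(745,348),(327,268)],.012);print(c.round(4))
m=c.mean(0);yv=(c[0]+c[3]-c[1]-c[2]);yaw=np.degrees(np.arctan2(-yv[0],yv[1]));print("plate centre",m,"yaw",yaw,np.linalg.norm(yv)/2)
print("knob",f([(685,243)],.077),"patch",f([(488,210)],.012),"fence top",f([(430,132),(407,252)],.068))
p=f([(45,110),(152,86)],.07);print("parcel",p,p.mean(0))
print("campos",-d["world_to_cam"][:3,:3].T@d["world_to_cam"][:3,3]);w=optics.capture("wrist");print(w["mtx"],"wrist",-w["world_to_cam"][:3,:3].T@w["world_to_cam"][:3,3])
need([*p.mean(0)[:2],.15],np.nan if 0 else 155)
E
```

```text
[[ 0.6184  0.039   0.012 ]
 [ 0.5479 -0.3205  0.012 ]
 [ 0.4047 -0.293   0.012 ]
 [ 0.4733  0.0673  0.012 ]]
plate centre [ 0.51108241 -0.12680632  0.012     ] yaw -10.934152646648426 0.3666014772963951
knob [[ 0.49020038 -0.2287019   0.077     ]] patch [[ 0.52386949 -0.07218956  0.012     ]] fence top [[ 5.83453064e-01 -1.93615653e-02  6.80000000e-02]
 [ 4.83099732e-01 -4.75133852e-05  6.80000000e-02]]
parcel [[0.60097333 0.30114302 0.07      ]
 [0.62139862 0.21248369 0.07      ]] [0.61118598 0.25681336 0.07      ]
campos [0.39173782 0.03965873 1.3072639 ]
[[308.1473003    0.         253.5675867 ]
 [  0.         308.1473003  187.16938673]
 [  0.           0.           1.        ]] wrist [0.17682049 0.55239355 0.38480731]
shift cm [-44.76  -8.58   8.24] turn rad [-0.0008 -0.      0.0045] pos [0.2406 0.5222 0.4044] rot [-179.96   -0.    155.26] t 0.25
```

Emit:
step_arm --pt "-4.4 -0.85 0.3 0 0 0 9.1" --pt "-4.4 -0.85 0.3 0 0 0 9.1" --pt "-4.4 -0.85 0.3 0 0 0 9.1" --pt "-4.4 -0.85 0.3 0 0 0 9.1" --pt "-4.4 -0.85 0.3 0 0 0 9.1" --pt "-4.4 -0.85 0.3 0 0 0 9.1" --pt "-4.4 -0.85 0.3 0 0 0 9.1" --pt "-4.4 -0.85 0.3 0 0 0 9.1" --pt "-4.4 -0.85 0.3 0 0 0 9.1" --pt "-4.4 -0.85 0.3 0 0 0 9.1" --newtons 20

```text
time_s: 1.25
position: [0.606, 0.2596, 0.3745]
ee_rot: [180.0, -0.0, 155.3]
ft_force: [1.1, 0.4, -0.6]
grip_width: 0.0909
grasp_force: 0.0
```

Emit:
step_arm --pt "0 0 0 0 0 0.13 9.1" --pt "0 0 0 0 0 0.13 9.1" --pt "0 0 0 0 0 0.13 9.1" --pt "0 0 0 0 0 0.13 9.1" --pt "0 0 0 0 0 0.13 9.1" --pt "0 0 0 0 0 0.13 9.1" --pt "0 0 0 0 0 0.13 9.1" --pt "0 0 0 0 0 0 9.1" --pt "0 0 0 0 0 0 9.1"

```text
time_s: 2.15
position: [0.6047, 0.2609, 0.3746]
ee_rot: [-180.0, 0.0, 103.3]
ft_force: [0.3, 0.6, -0.5]
grip_width: 0.0912
grasp_force: 0.0
```

```bash
python3 - <<'E'
from h import *
need([.611,.257,.045],103)
d=optics.capture("wrist");print(proj(d,[[.611,.257,.07]]))
cv2.imwrite("pics/w1.png",cv2.resize(d["image"][:,:,::-1],(800,600),interpolation=cv2.INTER_CUBIC))
import pickle;pickle.dump(d,open("w1.pkl","wb"))
E
```

```text
shift cm [-0.52  0.53 15.76] turn rad [-0.0003  0.      0.0049] pos [0.6047 0.2609 0.3746] rot [-179.99    0.    103.28] t 2.15
[[259.52494686 190.25739188]]
```

View pics/w1.png

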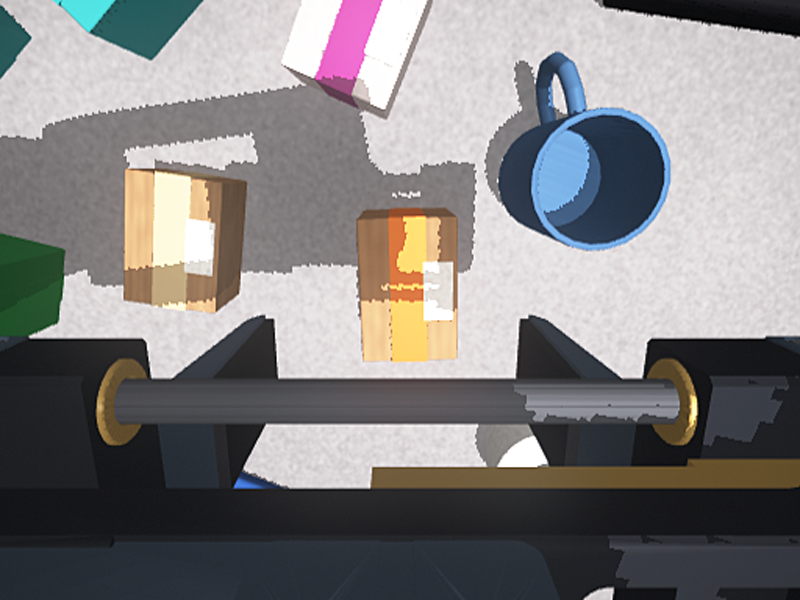

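The wrist view shows the taped carton's top face, with corners at (357,219), (457,217), (457,359) and (362,361). It is clear of the mug.

```bash
python3 - <<'E'
from h import *
import pickle;d=pickle.load(open("w1.pkl","rb"))
c=ray(d,np.array([(357,219),(457,217),(457,359),(362,361)])*.64,.07);print(c.round(4))
m=c.mean(0);v=c[0]+c[1]-c[2]-c[3];yaw=np.degrees(np.arctan2(v[1],v[0]));print(m,yaw,np.linalg.norm(v)/2,np.linalg.norm(c[1]+c[2]-c[0]-c[3])/2)
need([*m[:2],.045],yaw)
E
```

```text
[[0.5721 0.2968 0.07  ]
 [0.629  0.3114 0.07  ]
 [0.6522 0.2251 0.07  ]
 [0.5939 0.21   0.07  ]]
[0.61181292 0.26083292 0.07      ] 104.61713435739712 0.0894235947384928 0.05952638727424536
shift cm [-0.17  0.7  15.76] turn rad [-0.0002 -0.     -0.0238] pos [0.6047 0.2609 0.3746] rot [-179.99   -0.    103.25] t 2.2
```

Emit:
step_arm --pt "-0.17 0.7 0 0 0 -0.024 9.1" --pt "0 0 3 0 0 0 9.1" --pt "0 0 3 0 0 0 9.1" --pt "0 0 3 0 0 0 9.1" --pt "0 0 3 0 0 0 9.1" --pt "0 0 2 0 0 0 9.1" --pt "0 0 1.75 0 0 0 9.1" --pt "0 0 0 0 0 0 9.1" --newtons 20

```text
time_s: 3.0
position: [0.6115, 0.2605, 0.2143]
ee_rot: [-179.7, 0.0, 104.6]
ft_force: [-0.1, 0.1, 0.5]
grip_width: 0.0912
grasp_force: 0.0
```

Emit:
step_arm --pt "0 0 0 0 0 0 5" --pt "0 0 0 0 0 0 5" --pt "0 0 0 0 0 0 5" --pt "0 0 0 0 0 0 5" --pt "0 0 0 0 0 0 5" --newtons 20

```text
time_s: 3.5
position: [0.612, 0.2609, 0.2182]
ee_rot: [179.9, -0.0, 104.5]
ft_force: [-0.7, -0.9, 3.3]
grip_width: 0.0602
grasp_force: 20.0
```

Emit:
step_arm --pt "0 0 -2 0 0 0 5" --pt "0 0 -4 0 0 0 5" --pt "0 0 -4 0 0 0 5" --pt "0 0 -4 0 0 0 5" --pt "-3 -1.7 -3 0 0 0 5" --pt "-3 -1.7 0 0 0 0 5" --pt "-4 -2.3 0 0 0 0 5" --pt "-4 -2.3 0 0 0 0 5" --pt "-4 -2.3 0 0 0 0 5" --pt "-4 -2.3 0 0 0 0 5"

```text
time_s: 4.5
position: [0.5438, 0.0147, 0.3869]
ee_rot: [-180.0, -0.0, 104.5]
ft_force: [0.4, -0.5, -2.4]
grip_width: 0.0599
grasp_force: 20.0
```

Emit:
step_arm --pt "-3 -1.7 0 0 0 0 5" --pt "-3 -1.7 0 0 0 0 5" --pt "-2.2 -1.1 0 0 0 0 5" --pt "0 0 0 0 0 0.111 5" --pt "0 0 0 0 0 0.111 5" --pt "0 0 0 0 0 0.111 5" --pt "0 0 0 0 0 0.111 5" --pt "0 0 0 0 0 0 5" --pt "0 0 0 0 0 0 5"

```text
time_s: 5.4
position: [0.5217, -0.0743, 0.387]
ee_rot: [-180.0, -0.0, 79.2]
ft_force: [0.2, 0.3, -2.5]
grip_width: 0.0599
grasp_force: 20.0
```

```bash
python3 - <<'E'
from h import *
need([.5235,-.0735,.06],79)
d=optics.capture("wrist")
cv2.imwrite("pics/w2.png",cv2.resize(d["image"][:,:,::-1],(800,600),interpolation=cv2.INTER_CUBIC))
import pickle;pickle.dump(d,open("w2.pkl","wb"));print(state()["grip_width"],state()["grasp_force"])
E
```

```text
shift cm [ 0.11  0.17 15.5 ] turn rad [-0.0006 -0.      0.0034] pos [ 0.5217 -0.0743  0.387 ] rot [-179.96   -0.     79.2 ] t 5.4
0.05987449104463322 19.98348355293274
```

View pics/w2.png

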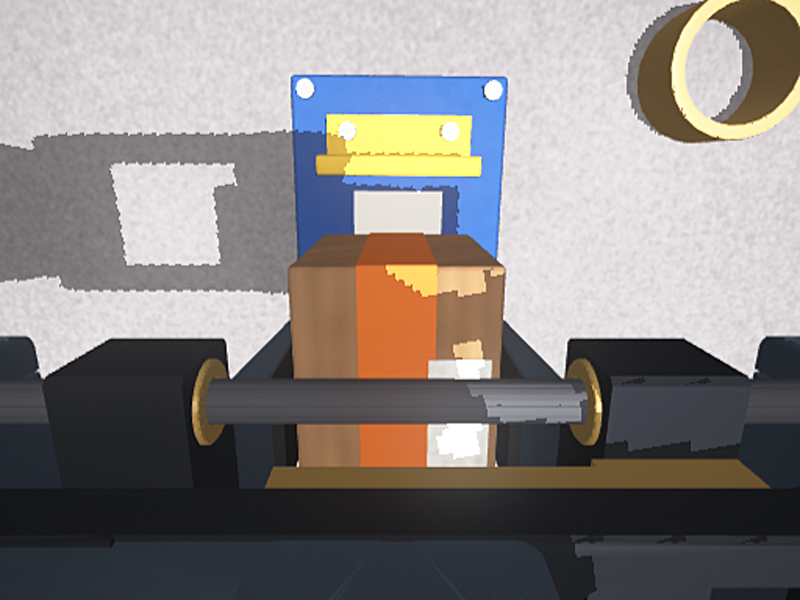

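The carton is held straight. Plate end corners are at (292,75) and (507,77), the patch edge at (354,191)-(442,191), and the fence's inner top edge at about row 176, from x=316 to 481.

```bash
python3 - <<'E'
from h import *
import pickle;d=pickle.load(open("w2.pkl","rb"));g=lambda a,z:ray(d,np.array(a)*.64,z)
c=g([(292,75),(507,77),(298,250),(500,250)],.012);p=g([(354,191),(442,191)],.012.real);f=g([(316,176),(481,175)],.068);f2=g([(316,156),(481,156)],.068)
dt=optics.capture("top");h=lambda a,z:ray(dt,np.array(a)/4+[160,125],z)
tc=h([(360,102),(773,183),(745,348),(327,268)],.012);k=h([(685,243)],.077);pt=h([(437,165),(423,238)],.012);pad=h([(572,175),(553,268)],.063);ft=h([(430,132),(407,252)],.068)
for n,v in dict(c=c,p=p,f=f,f2=f2,top=tc,k=k,pt=pt).items():print(n,v.round(4).tolist())
y=np.array([np.sin(np.radians(11)),np.cos(np.radians(11))]);x=np.array([y[1],-y[0]]);o=np.array([.5235,-.0735])
for n,v in dict(c=c,p=p,f=f,f2=f2,top=tc,k=k,pt=pt,pad=pad,ft=ft).items():
  q=v[:,:2]-o;print(n,"clamp xy mm",(np.c_[q@x,q@y]*1000).round(1).tolist())
for a,b in((c[0],c[1]),(f[0],f[1]),(p[0],p[1])):print(np.degrees(np.arctan2(b[1]-a[1],b[0]-a[0])))
E
```

```text
c [[0.4757, 0.0698, 0.012], [0.6198, 0.041, 0.012], [0.4511, -0.0484, 0.012], [0.599, -0.0766, 0.012]]
p [[0.5011, -0.0141, 0.012], [0.5636, -0.026, 0.012]]
f [[0.4856, 0.0004, 0.068], [0.5836, -0.0177, 0.068]]
f2 [[0.4882, 0.0117, 0.068], [0.5852, -0.0068, 0.068]]
top [[0.6184, 0.039, 0.012], [0.5479, -0.3205, 0.012], [0.4047, -0.293, 0.012], [0.4733, 0.0673, 0.012]]
k [[0.4902, -0.2287, 0.077]]
pt [[0.5631, -0.028, 0.012], [0.4994, -0.0157, 0.012]]
c clamp xy mm [[-74.3, 131.6], [72.7, 130.8], [-75.9, 10.9], [74.7, 11.4]]
p clamp xy mm [[-33.3, 54.1], [30.3, 54.3]]
f clamp xy mm [[-51.3, 65.3], [48.4, 66.2]]
f2 clamp xy mm [[-50.9, 76.9], [47.9, 77.3]]
top clamp xy mm [[71.7, 128.6], [71.1, -237.8], [-74.7, -238.2], [-76.2, 128.6]]
k clamp xy mm [[-3.1, -158.7]]
pt clamp xy mm [[30.2, 52.2], [-34.7, 52.1]]
pad clamp xy mm [[36.6, -58.8], [-43.0, -57.3]]
ft clamp xy mm [[48.5, 64.6], [-53.7, 64.4]]
-11.293028926757938
-10.461122316100996
-10.798408878459247
```

Emit:
step_arm --pt "0.94 0 0 0 0 0.003 5" --pt "0 0 3 0 0 0 5" --pt "0 0 3 0 0 0 5" --pt "0 0 3 0 0 0 5" --pt "0 0 3 0 0 0 5" --pt "0 0 2 0 0 0 5" --pt "0 0 0.8 0 0 0 5" --pt "0 0 0.3 0 0 0 5" --pt "0 0 0 0 0 0 5" --pt "0 0 0 0 0 0 5"

```text
time_s: 6.5
position: [0.5243, -0.0651, 0.2374]
ee_rot: [179.9, -0.0, 78.9]
ft_force: [-0.1, -0.1, -2.6]
grip_width: 0.0599
grasp_force: 20.0
```

Emit:
step_arm --pt "0 0 0.3 0 0 0 5" --pt "0 0 0.2 0 0 0 5" --pt "0 0 0 0 0 0 5" --pt "0 0 0 0 0 0 5"

```text
time_s: 6.9
position: [0.5237, -0.0652, 0.2313]
ee_rot: [180.0, -0.0, 78.9]
ft_force: [-0.0, 0.2, -2.7]
grip_width: 0.0599
grasp_force: 20.0
```

Emit:
step_arm --pt "0 0 0.1 0 0 0 5" --pt "0 0 0 0 0 0 5" --pt "0 0 0 0 0 0 5"

```text
time_s: 7.2
position: [0.5237, -0.0651, 0.2302]
ee_rot: [180.0, -0.0, 78.9]
ft_force: [-0.6, 0.8, -2.3]
grip_width: 0.0601
grasp_force: 20.0
```

Emit:
step_arm --pt "0 0 0.1 0 0 0 5" --pt "0 0 0 0 0 0 5" --pt "0 0 0 0 0 0 5"

```text
time_s: 7.5
position: [0.5236, -0.0651, 0.2302]
ee_rot: [180.0, -0.0, 78.9]
ft_force: [-2.2, -0.4, 6.0]
grip_width: 0.0603
grasp_force: 20.0
```

Emit:
step_arm --pt "0 0 0 0 0 0 9.1" --pt "0 0 0 0 0 0 9.1" --pt "0 0 0 0 0 0 9.1" --pt "0 0 0 0 0 0 9.1" --pt "0 0 -2 0 0 0 9.1" --pt "0 0 -4 0 0 0 9.1" --pt "0 0 -4 0 0 0 9.1" --pt "0 0 -4 0 0 0 9.1" --pt "0 0 -4 0 0 0 9.1" --pt "-4 0 0 0 0 0 9.1"

```text
time_s: 8.5
position: [0.5176, -0.1024, 0.4152]
ee_rot: [179.3, -0.1, 79.2]
ft_force: [1.2, -1.7, -0.6]
grip_width: 0.0911
grasp_force: 0.0
```

Emit:
step_arm --pt "-4 0 0 0 0 0 9.1" --pt "-4 0 0 0 0 0 9.1" --pt "0 0 0 0 0 -0.14 9.1" --pt "0 0 0 0 0 -0.14 9.1" --pt "0 0 0 0 0 -0.14 9.1" --pt "0 0 0 0 0 -0.14 9.1" --pt "0 0 0 0 0 -0.14 9.1" --pt "0 0 0 0 0 -0.14 9.1" --pt "0 0 0 0 0 -0.14 9.1" --pt "0 0 0 0 0 -0.14 9.1"

```text
time_s: 9.5
position: [0.5006, -0.1829, 0.409]
ee_rot: [180.0, -0.0, 143.4]
ft_force: [-0.2, 1.1, 0.5]
grip_width: 0.0911
grasp_force: 0.0
```

Emit:
step_arm --pt "0 0 0 0 0 -0.14 9.1" --pt "0 0 0 0 0 -0.14 9.1" --pt "0 0 0 0 0 -0.14 9.1" --pt "0 0 0 0 0 -0.03 9.1" --pt "0 0 0 0 0 0 9.1" --pt "0 0 0 0 0 0 9.1"

```text
time_s: 10.1
position: [0.5006, -0.1829, 0.4092]
ee_rot: [180.0, -0.0, 168.7]
ft_force: [0.4, 0.3, 0.8]
grip_width: 0.0913
grasp_force: 0.0
```

```bash
python3 - <<'E'
from h import *
need([.4915,-.229,.066],169)
print(state()["joint_positions"])
d=optics.capture("wrist")
cv2.imwrite("pics/w3.png",cv2.resize(d["image"][:,:,::-1],(800,600),interpolation=cv2.INTER_CUBIC))
import pickle;pickle.dump(d,open("w3.pkl","wb"))
E
```

```text
shift cm [-1.000e-02 -4.700e+00  1.712e+01] turn rad [ 0.0002 -0.0001 -0.0047] pos [ 0.5006 -0.1829  0.4092] rot [179.99  -0.   168.73] t 10.1
[-2.13072299e+01  1.43567487e+01  9.46439402e+01  8.40694789e-03
  7.10053463e+01 -1.00040361e+02]
```

View pics/w3.png

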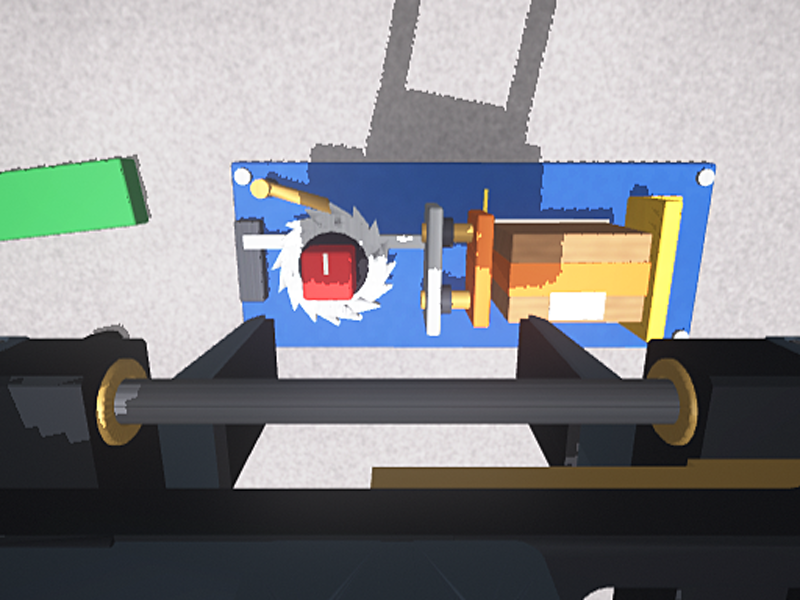

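The wrist view shows the carton upright on the patch between the pad (480,270) and fence (655,270). The knob's top face is about (303,249)-(355,299), with the tick at (325,264). I'll enlarge it to read the knob and fence edges.

```bash
python3 - <<'E'
from h import *
import pickle;d=pickle.load(open("w3.pkl","rb"))
im=d["image"][:,:,::-1]
cv2.imwrite("pics/c3.png",np.vstack([cv2.resize(im[145:195,185:235],(300,300),interpolation=cv2.INTER_CUBIC).repeat(1,0)]) if 0 else np.hstack([cv2.resize(im[140:200,180:240],(360,600)),cv2.resize(im[115:225,370:450],(436,600))]))
E
```

```text
(no output)
```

View pics/c3.png

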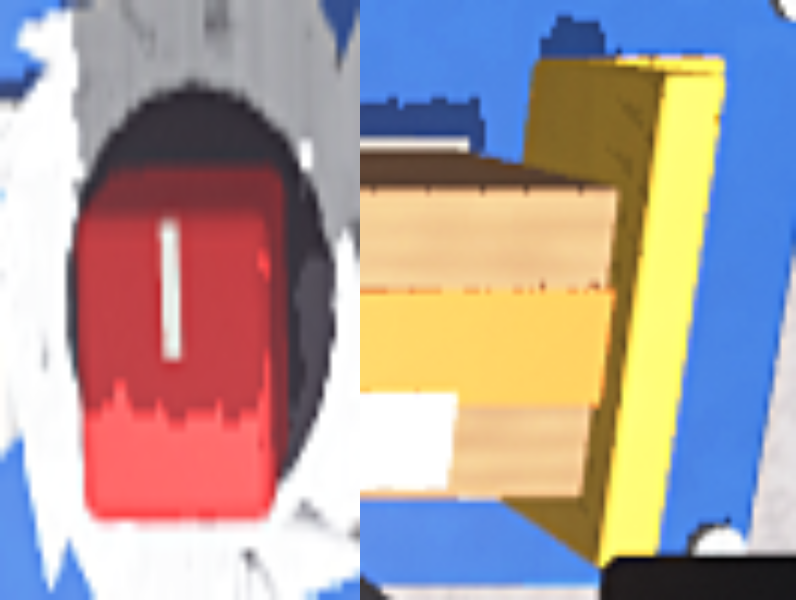

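```bash
python3 - <<'E'
from h import *
import pickle;d=pickle.load(open("w3.pkl","rb"))
K=lambda a,z:ray(d,np.array(a)/[6,10]+[180,140],z); F=lambda a,z:ray(d,(np.array(a)-[360,0])/5.45+[370,115],z); P=lambda a,z:ray(d,np.array(a)*.64,z)
k=K([(77,215),(265,215),(275,518),(90,518)],.077);kc=k.mean(0)
a=np.radians(11);y=np.array([np.sin(a),np.cos(a)]);x=np.array([y[1],-y[0]])
print("knob",k.round(4).tolist(),kc)
o=kc[:2]+.165*y;print("origin",o)
C=lambda v:(np.c_[(v[:,:2]-o)@x,(v[:,:2]-o)@y]*1000).round(1).tolist()
print("fence",C(F([(663,75),(600,560)],.068)),"carton+y top",C(F([(615,188),(585,495)],.082)),"patch corner",C(F([(470,138)],.012)),"plate",C(P([(232,163),(715,163)],.012)),"pad top +y",C(P([(493,212),(489,327)],.063)),"carton -y top",C(P([(512,233),(509,322)],.082)))
need([*kc[:2],.066],169)
E
```

```text
knob [[0.4713, -0.2396, 0.077], [0.4776, -0.2081, 0.077], [0.5094, -0.2134, 0.077], [0.503, -0.2452, 0.077]] [ 0.49033421 -0.22654478  0.077     ]
origin [ 0.52181769 -0.06457629]
fence [[-47.6, 57.8], [49.3, 58.0]] carton+y top [[-28.1, 44.0], [30.9, 45.8]] patch corner [[-30.2, 47.3]] plate [[-73.9, -243.3], [-72.2, 122.6]] pad top +y [[-40.6, -54.0], [40.6, -53.2]] carton -y top [[-28.9, -45.0], [30.8, -43.7]]
shift cm [ 0.15 -4.48 17.12] turn rad [ 0.0001 -0.     -0.0044] pos [ 0.5006 -0.1829  0.4092] rot [179.99  -0.   168.75] t 10.15
```

Emit:
step_arm --pt "0.1 -2.25 0 0 0 -0.004 6" --pt "0.05 -2.25 0 0 0 0 6" --pt "0 0 3 0 0 0 6" --pt "0 0 3 0 0 0 6" --pt "0 0 3 0 0 0 6" --pt "0 0 3 0 0 0 6" --pt "0 0 2.5 0 0 0 6" --pt "0 0 1.5 0 0 0 6" --pt "0 0 0.8 0 0 0 6" --pt "0 0 0 0 0 0 6"

```text
time_s: 11.15
position: [0.4904, -0.2267, 0.2404]
ee_rot: [180.0, -0.1, 169.0]
ft_force: [-0.6, 1.0, 0.5]
grip_width: 0.0598
grasp_force: 0.0
```

Emit:
step_arm --pt "0 0 0 0 0 0 5" --pt "0 0 0 0 0 0 4" --pt "0 0 0 0 0 0 3" --pt "0 0 0 0 0 0 3" --pt "0 0 0 0 0 0 3" --newtons 40

```text
time_s: 11.65
position: [0.4905, -0.2278, 0.2421]
ee_rot: [-179.8, 0.1, 169.1]
ft_force: [-1.5, -5.3, 2.2]
grip_width: 0.0342
grasp_force: 40.0
```

```bash
python3 - <<'E'
from h import *
s=state();print(s);r=R.from_euler("xyz",s["ee_rot"],degrees=True);print("tool force",r.inv().apply(s["ft_force"]))
E
```

```text
{'time_s': 11.65, 'joint_positions': array([ -26.09397261,   24.20535344,  106.89220157,   -0.1847309 ,
         48.76664026, -105.11027198]), 'joint_velocities': array([ 0.02423671, -0.07849705,  0.02383157,  0.10742103,  0.02585554,
       -0.07698777]), 'tau': array([  3.02058242, -40.44140697, -16.98671579,   1.1906166 ,
         0.19078575,   0.05290713]), 'position': array([ 0.49046459, -0.22779807,  0.24210628]), 'ee_rot': array([-1.79830239e+02,  9.46772343e-02,  1.69138036e+02]), 'ft_force': array([-1.51439596, -5.27157342,  2.17830453]), 'moment': array([-0.7505748 ,  0.36126348,  0.06040938]), 'grasp_force': 40.00086843967438, 'grip_width': 0.03419262043983497}
tool force [ 0.49027006 -5.46893867 -2.16292327]
```

Emit:
step_arm --pt "0 -0.11 0 0 0 0 3" --pt "0 0 0 0 0 0.1 3" --pt "0 0 0 0 0 0.1 3" --pt "0 0 0 0 0 0.1 3" --pt "0 0 0 0 0 0.1 3" --pt "0 0 0 0 0 0.1 3" --pt "0 0 0 0 0 0 3" --pt "0 0 0 0 0 0 3"

```text
time_s: 12.45
position: [0.4904, -0.2282, 0.2421]
ee_rot: [-180.0, 0.1, 140.6]
ft_force: [-1.6, -2.5, 6.0]
grip_width: 0.034
grasp_force: 40.0
```

```bash
cat > s.py <<'E'
from h import *
s=state();r=R.from_euler("xyz",s["ee_rot"],degrees=True);print("tool force",r.inv().apply(s["ft_force"]).round(2),"mom",s["moment"].round(3),s["position"].round(4),"turned",round((169.1-s["ee_rot"][2])%360,1),"tau6",s["tau"][5].round(3),s["grip_width"],s["time_s"])
E
python3 s.py
```

```text
tool force [-0.37 -2.95 -6.  ] mom [-0.487  0.294 -0.045] [ 0.4904 -0.2282  0.2421] turned 28.5 tau6 0.023 0.03400508624390083 12.45
```

Emit:
step_arm --pt "0 0 0 0 0 0.1 3" --pt "0 0 0 0 0 0.1 3" --pt "0 0 0 0 0 0.1 3" --pt "0 0 0 0 0 0.09 3" --pt "0 0 0 0 0 0 3" --pt "0 0 0 0 0 0 3"

```text
time_s: 13.05
position: [0.4905, -0.2281, 0.242]
ee_rot: [180.0, 0.1, 118.2]
ft_force: [-0.6, -2.4, 5.7]
grip_width: 0.0337
grasp_force: 40.0
```

```bash
python3 s.py
```

```text
tool force [-1.85 -1.71 -5.68] mom [-0.581  0.359  0.004] [ 0.4905 -0.2281  0.242 ] turned 50.9 tau6 0.035 0.033703417480598526 13.05
```

Emit:
step_arm --pt "0 0 0 0 0 0.1 3" --pt "0 0 0 0 0 0.1 3" --pt "0 0 0 0 0 0.1 3" --pt "0 0 0 0 0 0.09 3" --pt "0 0 0 0 0 0 3" --pt "0 0 0 0 0 0 3"

```text
time_s: 13.65
position: [0.4905, -0.2281, 0.2421]
ee_rot: [179.9, 0.1, 95.9]
ft_force: [-0.6, -1.5, 5.6]
grip_width: 0.0337
grasp_force: 40.0
```

```bash
python3 s.py
```

```text
tool force [-1.44 -0.79 -5.6 ] mom [-0.489  0.403  0.003] [ 0.4905 -0.2281  0.2421] turned 73.2 tau6 0.038 0.03369885965262443 13.65
```

Emit:
step_arm --pt "0 0 0 0 0 0.1 3" --pt "0 0 0 0 0 0.1 3" --pt "0 0 0 0 0 0.1 3" --pt "0 0 0 0 0 0.09 3" --pt "0 0 0 0 0 0 3" --pt "0 0 0 0 0 0 3"

```text
time_s: 14.25
position: [0.4906, -0.2281, 0.242]
ee_rot: [179.9, 0.0, 73.6]
ft_force: [-0.3, -1.5, 5.1]
grip_width: 0.0339
grasp_force: 40.0
```

```bash
python3 - <<'E'
exec(open("s.py").read())
t=[]
for i in range(4): optics.capture("wrist"); q=state();t.append((q["moment"][2].round(3),q["tau"][5].round(3)))
print(t)
d=optics.capture("wrist");cv2.imwrite("pics/w4.png",cv2.resize(d["image"][:,:,::-1],(800,600),interpolation=cv2.INTER_CUBIC))
E
```

```text
tool force [-1.48  0.15 -5.05] mom [-0.449  0.449  0.139] [ 0.4906 -0.2281  0.242 ] turned 95.5 tau6 0.148 0.03387077734030256 14.25
[(np.float64(0.164), np.float64(0.137)), (np.float64(0.166), np.float64(0.136)), (np.float64(0.158), np.float64(0.136)), (np.float64(0.115), np.float64(0.136))]
```

View pics/w4.png

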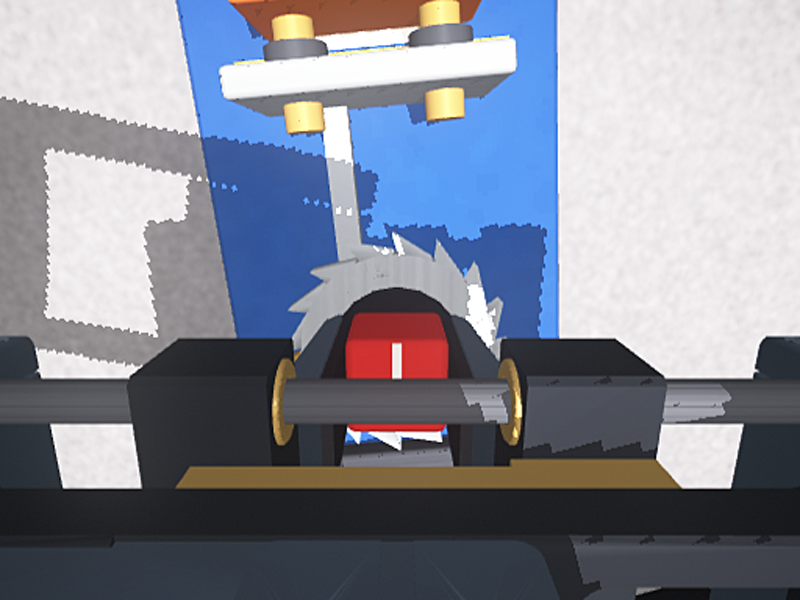

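The wrist view shows the red knob square in the fingers at (397,370) with no slip, and the jaw has advanced. Torque rose about 0.10 N m, which is roughly 6 to 7 N, so I'll wind one more tooth.

Emit:
step_arm --pt "0 0 0 0 0 0.1 3" --pt "0 0 0 0 0 0.1 3" --pt "0 0 0 0 0 0.1 3" --pt "0 0 0 0 0 0.1 3" --pt "0 0 0 0 0 0 3" --pt "0 0 0 0 0 0 3"

```text
time_s: 15.1
position: [0.4906, -0.2281, 0.242]
ee_rot: [179.9, 0.0, 50.7]
ft_force: [0.0, -1.4, 5.0]
grip_width: 0.0337
grasp_force: 40.0
```

```bash
python3 s.py
```

```text
tool force [-1.03  0.89 -4.95] mom [-0.383  0.485  0.273] [ 0.4906 -0.2281  0.242 ] turned 118.4 tau6 0.284 0.03365000609677135 15.1
```

Emit:
step_arm --pt "0 0 0 0 0 0.03 3" --pt "0 0 0 0 0 0 3" --pt "0 0 0 0 0 0 3" --pt "0 0 0 0 0 -0.05 3" --pt "0 0 0 0 0 -0.05 3" --pt "0 0 0 0 0 -0.04 3" --pt "0 0 0 0 0 0 3" --pt "0 0 0 0 0 0 3"

```text
time_s: 15.9
position: [0.4906, -0.2281, 0.2421]
ee_rot: [179.9, 0.0, 57.0]
ft_force: [0.7, -1.0, 6.0]
grip_width: 0.0341
grasp_force: 40.0
```

```bash
python3 s.py
```

```text
tool force [-0.45  1.12 -5.98] mom [-0.441  0.471  0.273] [ 0.4906 -0.2281  0.2421] turned 112.1 tau6 0.278 0.03413804072443981 15.9
```

Emit:
step_arm --pt "0 0 0 0 0 -0.03 3" --pt "0 0 0 0 0 -0.03 3" --pt "0 0 0 0 0 0 3" --pt "0 0 0 0 0 0 3"

```text
time_s: 16.3
position: [0.4905, -0.2283, 0.242]
ee_rot: [179.9, -0.1, 59.9]
ft_force: [-0.4, -3.1, 5.1]
grip_width: 0.034
grasp_force: 40.4
```

```bash
python3 s.py
```

```text
tool force [-2.83  1.19 -5.1 ] mom [-0.618  0.564 -1.764] [ 0.4905 -0.2283  0.242 ] turned 109.2 tau6 -1.749 0.033972252034290384 16.3
```

The pawl holds: backing off meets a hard stop. I'll unload the knob and release it.

Emit:
step_arm --pt "0 0 0 0 0 0.045 3" --pt "0 0 0 0 0 0 3" --pt "0 0 0 0 0 0 5" --pt "0 0 0 0 0 0 6" --pt "0 0 0 0 0 0 6" --pt "0 0 -1 0 0 0 6" --pt "0 0 -3 0 0 0 6" --pt "0 0 -4 0 0 0 6" --pt "0 0 -4 0 0 0 6" --pt "0 0 -4 0 0 0 6"

```text
time_s: 17.3
position: [0.4899, -0.2276, 0.4035]
ee_rot: [180.0, -0.0, 57.7]
ft_force: [0.5, -0.8, -0.4]
grip_width: 0.0598
grasp_force: 0.0
```

Emit:
step_arm --pt "-4 0 -3 0 0 0 6" --pt "-4 0 -3 0 0 0 6" --pt "-4 0 0 0 0 0 6" --pt "-4 0 0 0 0 0 6" --pt "0 0 0 0 0 0 6" --pt "0 0 0 0 0 0 6" --pt "0 0 0 0 0 0 6"

```text
time_s: 18.0
position: [0.4049, -0.3622, 0.4613]
ee_rot: [-180.0, -0.0, 57.7]
ft_force: [-1.0, -0.1, 0.8]
grip_width: 0.06
grasp_force: 0.0
```

```bash
python3 - <<'E'
from h import *
d=optics.capture("wrist");t=optics.capture("top")
cv2.imwrite("pics/end.png",np.vstack([cv2.resize(d["image"][:,:,::-1],(400,300)),cv2.resize(t["image"][120:216,200:360,::-1],(400,240),interpolation=cv2.INTER_CUBIC)]))
E
```

```text
(no output)
```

View pics/end.png

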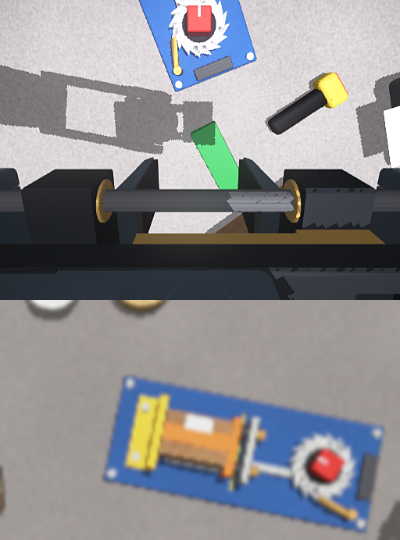

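The carton sits clamped between fence (148,432) and pad (237,447). The knob at (325,463) stays turned with the pawl engaged, and the hand is clear.

```bash
python3 -c "
from workcell import ctrl;print(ctrl.finish_job())"
```

```text
the job is handed in; nothing more can be done
None
```

The orange-taped carton stands on the patch, clamped against the fence at an estimated 13–15 N (from the knob torque and jaw travel); the pawl is caught on the fifth tooth, the hand is clear, and the job is handed in.

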